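# Work the throttle paddle of one freshly oiled air sander

### The arm

A 6-joint arm with a two-finger parallel gripper is mounted at the origin on the work surface. World frame = base frame: x ahead of the robot, y to its left, z up, the work surface at z = 0. Lengths are in m, angles in rad, forces in N, time in s.
With the tool pointing down it reaches from about 0.325 to 0.775 m from the base axis. Payload 5.5 kg.
Tool frame: the origin (TCP) lies at the very end of the fingers, on their centre line; the grasp point (between the pads) lies robot.grip_depth behind it (robot.grip_depth is the distance from the TCP to the grasp point, in m); z points along the fingers, y is the line along which they close (so a half turn about z gives the same grasp; the last joint's range is limited). The gripper opens to 85 mm and grips with 20 to 120 N. Pads are 22 mm wide; open, the fingers measure 114 mm over their backs; the gripper's body (76 mm by 85 mm) begins 54 mm behind the grasp point. The pads swing forward as they close: fully open they stand 13 mm farther back than shut.
Start: joints at [-1.372, 0.091, 1.231, -0, 1.82, -0.057], TCP at [0.152, -0.58, 0.231] pointing down, gripper open.
Joint ranges: [-2.87, 2.87], [-0.86, 2.18], [0.17, 2.46], [-1.51, 4.65], [0.06, 2.69], [-2.65, 2.65]. Speed limits (rad/s): [2.57, 2.57, 3.01, 3.14, 3.14, 3.14].

### API

Orientations are given as a unit quaternion [x, y, z, w].
In Python, from rig import status, eyes, job, robot gives the robot as it stands. The module is installed in compiled form; this text tells all that it offers.
- The arm moves only by the tool arm_command, never from a script. Its argument "plan" is a list of rows, each a list of 5 numbers: the shift along the tool's x, y, z in cm, then the turn about the tool's z in degrees, then the opening, from -1 (shut) to 1 (fully open). In form: [[x, y, z, turn, claw], ...]. A call has exactly 10 rows; each row is the pose to reach, as a shift and turn from the pose commanded when the call began, along the tool's axes at that moment; what a row does not reach only later rows make up. A row lasts 1/12 s, in which the tool goes at most 41.7 mm and 7.16 degrees, less where a joint would pass 70% of its speed; a pose out of reach is approached as far as the arm can. A call with a gripper value outside its range is refused whole. The fingers move at their own pace and stop on an object; "newtons" is the grip in N (left out, the last holds). Time passes only in rows, so rows that repeat a pose let the fingers close, or fill a call up. It gives the time, the measured TCP pose, the force, the opening and the grip force at its end, in the units of the state.
- status.state(): the state, without advancing time (a new reading comes with each control period).
- eyes.capture(name): name is "scene" or "top" or "wrist"; returns the picture (400x640x3 uint8, red, green, blue); there is no depth.
- eyes.camera_params(name): a dict with "K" (3x3 intrinsics, pixels), "R" (3x3) and "t" (3): a world point X has camera coordinates R X + t; the wrist camera has in their place "tool_from_camera" (4x4, takes a point from camera to tool coordinates, whose origin is the TCP and whose axes are the flange's). Camera axes: x right, y down, z forward; pixel columns grow to the right and rows downward; lengths in m; the calibration is good to about 2 mm. The wrist camera is an equidistant fisheye: a pixel r from the principal point sees the ray r / f radians off the axis. A picture is of the moment at which its call begins: read the wrist's pose just before it. camera_params takes no time and is no camera call.
- job.finish_job(): hands the job in; it is judged then, once.
Trained networks look in the newest picture that a camera, given by its name, has taken for a name from the list of things; names that differ only in an ending like _2 or _b are one class to them, and where a whole thing is asked for, a point or a joint stands for the part that bears it (a point fixed in the world has none). Each returns a list of dicts, best first, with "score" (0 to 1); they miss things now and then, are a little off and sometimes report something else, mostly with a low value. They report only what shows in the picture. A call takes as long as a camera call. They do not tell look-alikes from the thing itself.
- eyes.spot_in(camera, label): "position" ([x, y, z] in m, in the coordinates of the camera as it stood for that picture, good to about 4 mm: the middle of the surface that is visible of it).
- eyes.masks_of(camera, label): "region" (400x640 bool, what is visible of it).
- eyes.landmark_of(camera, label): "position" ([x, y, z] in m, in the coordinates of the camera as it stood for that picture, good to about 4 mm: a listed point, or the origin of a listed thing).
The state is a dict: "time": time; "q": joint angles; "qd": joint speeds; "effort": joint torques, N m; "tcp_pos": TCP position; "tcp_rot": TCP orientation; "ft_force": force on the tool from outside, world axes, zero at the start; "torque": the same for the moment, N m; "gripper_width": finger opening in m; "finger_force": force on a finger pad.
Only numpy, scipy, OpenCV 4.12 (cv2) and the standard library are available. Lean on these libraries where they do the work, as an engineer would, in place of code of your own. Each camera call takes 0.05 s, during which the arm holds its last target. There are 200 camera calls.

### The job

The air sander on the large round pad has just been oiled: with your closed fingertips press its throttle paddle gently all the way down, keep it down for about a second so that the oil works in, then let it spring back up and withdraw. Don't pick the sander up, tip it or push it out of place, and don't touch the other two sanders or anything else on the bench.

Things in the scene. Friction and masses are not known exactly. Their poses are not given: they have to be found in the camera images.
- sander_round: The sander to work: air palm sander, loose on the bench, about 0.9 kg, on a LARGE ROUND white pad 150 mm across. Round black head 80 mm across, its top 98 mm above the bench. Origin: centre of the pad's underside; z up. A tail 33 mm thick with brass inlet runs along +x, ending 153 mm from the origin. An aluminium paddle, 86 x 34 x 5 mm, lies over the head along x, free end to -x.
- paddle_round (a joint): Throttle paddle of the round-pad sander, rad: 0 up (released), 0.15 fully down on its stop. Hinge level, along the sander's y, 40 mm to +x of its origin and 103 mm above the bench; the paddle reaches 86 mm to -x, rising to its free end when up, level when down. Sprung: at paddle_round_spot it starts to move at about 1.8 N, is fully down at about 4.6 N and 10 mm, and returns by itself.
- paddle_round_spot (a point): Where to press: top of the round-pad sander's paddle, on its centre line, 68 mm from the hinge, 18 mm from the free end. About 27 mm to -x of the sander's origin; 116 mm above the bench when up, 105 mm when pressed. It moves with the paddle; its axes are the sander's when up (x along the paddle to the hinge).
- sander_square: Another sander, to be left alone: same head, tail, paddle and height (paddle's free end 118 mm above the bench) but on a SQUARISH pad 112 x 100 mm. Origin: centre of the pad's underside; tail along +x.
- sander_small: Another sander, to be left alone: slightly smaller copy (paddle's free end about 103 mm above the bench) on a SMALL ROUND pad only 76 mm across, hardly wider than its head. Origin: centre of the pad's underside; tail along +x.
- paddle_square (a joint): Paddle of the square-pad sander, rad: 0 up, 0.15 fully down. Leave alone.
- paddle_small (a joint): Paddle of the small sander, rad: 0 up, 0.15 fully down. Leave alone.
- oil_bottle: Small grey oil bottle standing between two of the sanders, 36 mm across, 100 mm tall. Origin: centre of its underside. Leave alone.
- coupler: Steel and brass hose coupler standing on end between two of the sanders, 26 mm across, 50 mm tall. Origin: centre of its underside. Leave alone.
- wrench: Flat steel wrench 160 mm long lying in front of the sanders, near the robot. Origin: its middle, on the bench; it lies along its x. Leave alone.
- disc_stack: Stack of brown abrasive discs, 76 mm across, 30 mm high, behind the sanders. Origin: centre of its underside. Leave alone.
- die_grinder: Slim air die grinder, 38 mm thick, about 215 mm long, lying in front of the sanders, near the robot. Origin: about its middle, on the bench; it lies along its x. Leave alone.
Mind the look-alikes: they are no part of the job. Leave any red look-alike of the sander_round alone.

How it is judged:
On the way, in this order (a step that is already met when the one before it is completed fails the run):
1. the fingertips keep the round-pad sander's paddle fully down (at least 0.12 of its 0.15 rad) for 0.6 s (value of joint paddle_round above 0.12 rad and contact force between the fingers and sander_round above 1 N), for 0.6 s.
2. the paddle has sprung back up and the fingers are off it (value of joint paddle_round below 0.02 rad and contact force between the fingers and sander_round below 0.1 N), for 0.2 s.
At the end, for the whole second after the job is handed in: The round-pad sander's paddle, having been held down, is up again (below 0.02 rad), as are the other two; the sander stands still and upright within 15 mm of where it was, and every other tool and thing within 10 mm (value of joint each of paddle_round, paddle_square, paddle_small below 0.02 rad and linear speed of sander_round below 0.02 m/s and angle between sander_round's own z axis and vertical below 0.05 rad and distance of sander_round from where it was at the start of the episode below 0.015 m and distance of each of sander_square, sander_small, oil_bottle, coupler, wrench, disc_stack, die_grinder from where it was at the start of the episode below 0.01 m); the robot touches nothing.
It fails at once if the round-pad sander is shoved, tipped or lifted (moved over 15 mm or tilted over 0.1 rad) (distance of sander_round from where it was at the start of the episode above 0.015 m or angle between sander_round's own z axis and vertical above 0.1 rad).
It fails at once if the round-pad sander or its paddle is pressed harder than 35 N (contact force between any of the arm, the fingers and sander_round above 35 N).
It fails at once if the paddle of another sander is pressed (over 0.03 rad) (value of joint any of paddle_square, paddle_small above 0.03 rad).
It fails at once if the robot touches another tool or thing on the bench (over 1 N) (contact force between any of the arm, the fingers and sander_square above 1 N or contact force between any of the arm, the fingers and sander_small above 1 N or contact force between any of the arm, the fingers and oil_bottle above 1 N or contact force between any of the arm, the fingers and coupler above 1 N or contact force between any of the arm, the fingers and wrench above 1 N or contact force between any of the arm, the fingers and disc_stack above 1 N or contact force between any of the arm, the fingers and die_grinder above 1 N).
It fails at once if another tool or thing is moved over 10 mm (distance of any of sander_square, sander_small, oil_bottle, coupler, wrench, disc_stack, die_grinder from where it was at the start of the episode above 0.01 m).
It also fails if it takes over 35 s, if anything falls off the work surface, if the arm or the gripper's body presses on something with over 40 N, if the wrist force passes 120 N, or if a joint passes its speed limit or range.

## Working session

There is one attempt and no reset: what is moved stays moved. The work goes in short steps, Python scripts to look and compute and a tool call to move; the robot and the scene stay as the last step left them, time stands still between calls to the robot, and variables do not carry over. Pictures are saved under pics/ and viewed, at most 10 in all, crops included, and the job is handed in when it is done.

Besides the shell and the picture viewer there is one more tool, called after ">>>" as name([rows], argument=value, ...), one row to a line, values as JSON. arm_command: Moves the arm, as the interface text tells. Its arguments: {"type":"object","properties":{"plan":{"type":"array","items":{"type":"array","items":{"type":"number"}}},"newtons":{"type":"number"}},"required":["plan"]}

```bash
mkdir -p pics; cat > h.py <<'E'
import numpy as np, cv2
from rig import status, eyes, job, robot
from scipy.spatial.transform import Rotation as Ro
def toworld(cam,p,st=None):
    c=eyes.camera_params(cam)
    if cam=="wrist":
        T=np.array(c["tool_from_camera"]); q=T[:3,:3]@np.array(p)+T[:3,3]
        return Ro.from_quat(st["tcp_rot"]).apply(q)+np.array(st["tcp_pos"])
    return np.array(c["R"]).T@(np.array(p)-np.array(c["t"]))
E
python3 - <<'E'
from h import *
np.set_printoptions(precision=4,suppress=True)
s=status.state();print(s["time"],s["tcp_pos"],s["tcp_rot"],s["gripper_width"],robot.grip_depth)
for cam in ["top","scene"]:
    im=eyes.capture(cam);cv2.imwrite(f"pics/{cam}0.png",im[:,:,::-1])
    for l in ["sander_round","paddle_round_spot","sander_square","sander_small"]+(["oil_bottle","coupler","disc_stack"] if cam=="top" else []):
        for d in eyes.landmark_of(cam,l)[:3]: print(cam,l,round(d["score"],2),toworld(cam,d["position"]))
E
```

```text
0.0 [ 0.1517 -0.5802  0.2301] [ 0.9918  0.1275 -0.0001 -0.001 ] 0.08559057169023848 0.0187
top sander_round 0.91 [0.2597 0.3347 0.0041]
top sander_round 0.65 [ 0.5286  0.2798 -0.0015]
top paddle_round_spot 0.76 [0.2888 0.3421 0.1155]
top paddle_round_spot 0.74 [0.5103 0.2957 0.112 ]
top sander_square 0.77 [ 0.5142 -0.3278  0.0016]
top sander_small 0.56 [ 0.5793  0.0225 -0.0017]
top oil_bottle 0.72 [0.4482 0.1519 0.002 ]
top coupler 0.4 [ 0.4573 -0.1539  0.0021]
top disc_stack 0.77 [0.7026 0.1324 0.0033]
scene sander_round 0.75 [0.2566 0.3378 0.0022]
scene sander_round 0.63 [0.5282 0.2773 0.0005]
scene paddle_round_spot 0.85 [0.5046 0.296  0.1108]
scene paddle_round_spot 0.67 [0.287  0.3399 0.1157]
scene sander_square 0.69 [0.3499 0.0871 0.0009]
scene sander_square 0.57 [ 0.5131 -0.32   -0.0025]
scene sander_small 0.67 [0.5776 0.0201 0.0022]
```

View pics/top0.png

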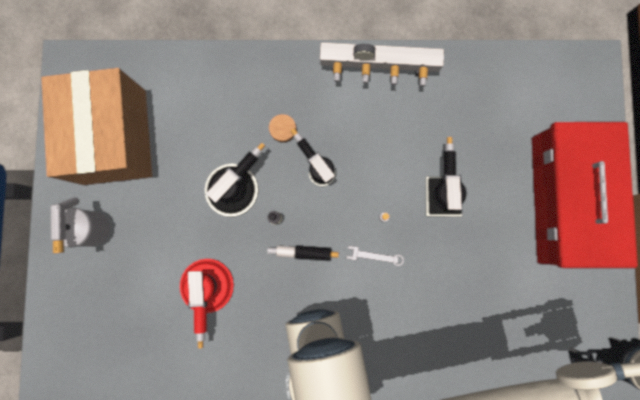

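View pics/scene0.png

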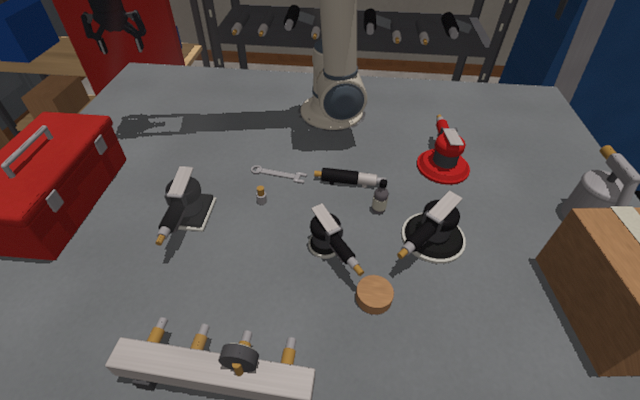

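The target is the black sander on the white round pad, at top pixel (231,190), world about (0.528, 0.279), with its tail pointing to (262,147). The red look-alike at (207,285) stays untouched. Next I'll shut the fingers and travel high.

>>> arm_command([
  [2,-1.5,0,0,-1],
  [5,-4,0,0,-1],
  [8.5,-6.5,0,0,-1],
  [12,-9,0,0,-1],
  [16,-12,0,0,-1],
  [20,-15,0,0,-1],
  [24,-18,0,0,-1],
  [28,-20.5,0,0,-1],
  [31,-23,0,0,-1],
  [34,-25,0,0,-1],
], newtons=30)

```text
time: 1.48
tcp_pos: [0.4023, -0.2697, 0.2317]
tcp_rot: [0.992, 0.127, 0.0, 0.0]
ft_force: [0.9, -0.5, -0.4]
gripper_width: -0.0005
finger_force: 0.0
```

>>> arm_command([
  [1,-2,0,0,-1],
  [2,-5,0,0,-1],
  [4,-8,0,0,-1],
  [5.5,-11.5,0,0,-1],
  [7,-15,0,0,-1],
  [8.5,-18,0,0,-1],
  [10,-21,0,0,-1],
  [11,-23.5,0,0,-1],
  [12,-25,0,0,-1],
  [12,-25,0,0,-1],
])

```text
time: 2.32
tcp_pos: [0.4548, 0.0037, 0.2314]
tcp_rot: [0.992, 0.13, 0.0, -0.001]
ft_force: [0.1, -0.9, -0.3]
gripper_width: -0.0001
finger_force: 0.0
```

>>> arm_command([
  [1,-2,0,0,-1],
  [2,-5,0,0,-1],
  [3,-8,0,0,-1],
  [4,-11,0,0,-1],
  [5,-14,0,0,-1],
  [6.5,-17,0,0,-1],
  [8,-20,0,0,-1],
  [9,-23,0,0,-1],
  [10,-25.5,0,0,-1],
  [10,-25.5,0,0,-1],
])

```text
time: 3.15
tcp_pos: [0.4865, 0.2759, 0.2303]
tcp_rot: [0.992, 0.129, -0.001, -0.001]
ft_force: [-0.3, -0.5, 0.3]
gripper_width: 0.0
finger_force: 0.0
```

```bash
python3 - <<'E'
from h import *
np.set_printoptions(precision=4,suppress=True)
P=[]
for cam in ["wrist","wrist","top","scene"]:
    s=status.state();im=eyes.capture(cam);cv2.imwrite(f"pics/{cam}1.png",im[:,:,::-1])
    for l in ["sander_round","paddle_round_spot"]:
        for d in eyes.landmark_of(cam,l)[:2]: print(cam,l,round(d["score"],2),toworld(cam,d["position"],s))
s=status.state();print(s["tcp_pos"],s["tcp_rot"],s["ft_force"])
# projected candidate spot in wrist image
c=eyes.camera_params("wrist");T=np.array(c["tool_from_camera"]);K=np.array(c["K"])
def proj(X):
    q=Ro.from_quat(s["tcp_rot"]).inv().apply(np.array(X)-s["tcp_pos"]);p=T[:3,:3].T@(q-T[:3,3])
    r=np.hypot(*p[:2]);th=np.arctan2(r,p[2]);return K[:2,2]+K[0,0]*th*p[:2]/r
im=cv2.imread("pics/wrist1.png")
for X in ([.5065,.296,.116],[.528,.279,.0]):
    u=proj(X);print(u);cv2.drawMarker(im,tuple(int(v) for v in u),(0,0,255),0,10,1)
cv2.imwrite("pics/w1m.png",im)
E
```

```text
wrist sander_round 0.76 [0.5255 0.2799 0.0025]
wrist paddle_round_spot 0.67 [0.5059 0.2911 0.1155]
wrist paddle_round_spot 0.37 [0.2869 0.341  0.1129]
wrist sander_round 0.9 [0.5226 0.2789 0.0008]
wrist sander_round 0.27 [0.349  0.0837 0.0006]
wrist paddle_round_spot 0.72 [0.5072 0.2914 0.114 ]
wrist paddle_round_spot 0.53 [0.2863 0.3396 0.1145]
top sander_round 0.83 [ 0.5309  0.2785 -0.0049]
top paddle_round_spot 0.63 [0.5061 0.2937 0.1141]
top paddle_round_spot 0.43 [ 0.531   0.2776 -0.0035]
scene sander_round 0.95 [0.2583 0.3393 0.0042]
scene sander_round 0.74 [ 0.5268  0.2768 -0.0005]
scene paddle_round_spot 0.59 [0.5074 0.2971 0.1098]
scene paddle_round_spot 0.41 [0.2876 0.3408 0.1154]
[0.4867 0.2723 0.2315] [ 0.9919  0.1272  0.0002 -0.0001] [-0.2487 -0.1623  0.6466]
[298.9121 162.2745]
[323.3673 132.3419]
```

View pics/w1m.png

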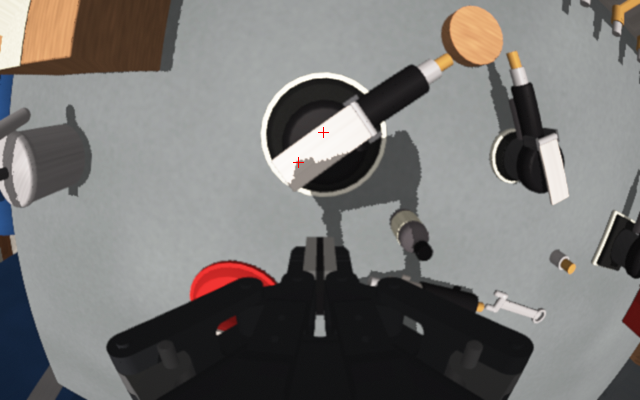

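The projected spot (299,162) sits on the paddle's centre line near its free end, as it should. Now I'll move over it, turn so the tool's y axis lies along the paddle, and go down to about z = 0.145.

>>> arm_command([
  [0.5,-0.3,0,-6,-1],
  [1,-0.6,0,-12,-1],
  [1.5,-0.9,0.5,-18,-1],
  [2,-1.2,1.5,-24,-1],
  [2.6,-1.5,3,-30,-1],
  [2.6,-1.5,4.5,-34,-1],
  [2.6,-1.5,6,-38,-1],
  [2.6,-1.5,7.5,-38,-1],
  [2.6,-1.5,8.5,-38,-1],
  [2.6,-1.5,8.5,-38,-1],
])

```text
time: 4.58
tcp_pos: [0.5069, 0.2932, 0.1433]
tcp_rot: [0.896, 0.443, -0.002, 0.0]
ft_force: [0.1, -1.2, 0.0]
gripper_width: 0.0002
finger_force: 0.0
```

```bash
python3 - <<'E'
from h import *
np.set_printoptions(precision=4,suppress=True)
im=eyes.capture("scene");s=status.state();im2=eyes.capture("wrist")
print(s["time"],s["tcp_pos"],Ro.from_quat(s["tcp_rot"]).as_matrix(),s["ft_force"],s["q"])
for d in eyes.landmark_of("wrist","paddle_round_spot")[:1]: print(d["score"],toworld("wrist",d["position"],s))
a=cv2.resize(im[150:300,320:520],(800,600));cv2.imwrite("pics/s2.png",a[:,:,::-1]);cv2.imwrite("pics/w2.png",im2[:,:,::-1])
E
```

```text
4.6333 [0.5074 0.2934 0.145 ] [[ 0.607   0.7947 -0.0023]
 [ 0.7947 -0.607  -0.0012]
 [-0.0023 -0.0011 -1.    ]] [ 0.048  -0.0051 -0.4983] [ 0.4663  0.0559  1.42   -0.      1.6683  1.1185]
0.77 [0.2874 0.3417 0.1173]
```

View pics/w2.png

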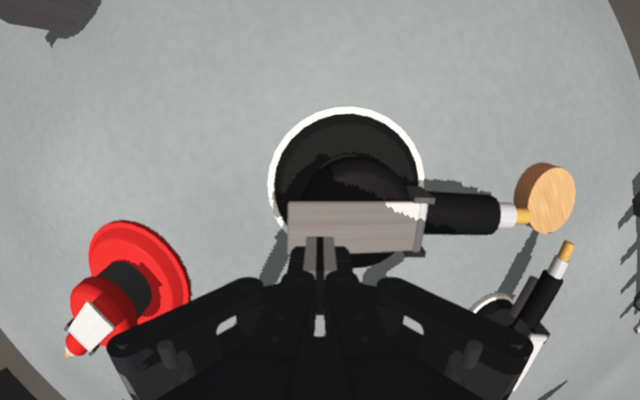

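View pics/s2.png

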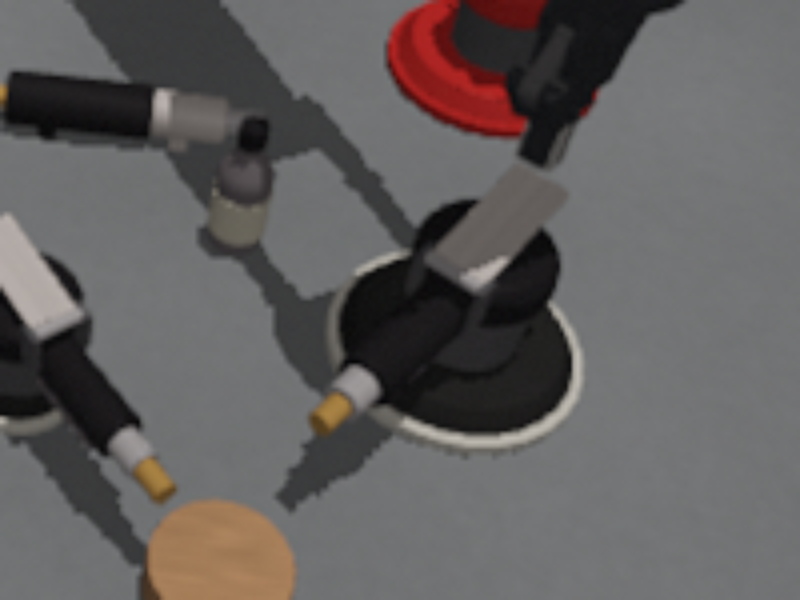

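The tips are over the paddle, about 30 mm above it, centred at roughly column 320. I'll go down gently in steps.

>>> arm_command([
  [0,0,0.4,0,-1],
  [0,0,0.9,0,-1],
  [0,0,1.4,0,-1],
  [0,0,1.8,0,-1],
  [0,0,2.1,0,-1],
  [0,0,2.3,0,-1],
  [0,0,2.4,0,-1],
  [0,0,2.4,0,-1],
  [0,0,2.4,0,-1],
  [0,0,2.4,0,-1],
])

```text
time: 5.57
tcp_pos: [0.5081, 0.2938, 0.1226]
tcp_rot: [0.896, 0.444, 0.0, 0.0]
ft_force: [0.2, -1.4, 0.2]
gripper_width: 0.0002
finger_force: 0.0
```

>>> arm_command([
  [0,0,0.1,0,-1],
  [0,0,0.2,0,-1],
  [0,0,0.3,0,-1],
  [0,0,0.4,0,-1],
  [0,0,0.5,0,-1],
  [0,0,0.6,0,-1],
  [0,0,0.7,0,-1],
  [0,0,0.8,0,-1],
  [0,0,0.8,0,-1],
  [0,0,0.8,0,-1],
])

```text
time: 6.4
tcp_pos: [0.5079, 0.2939, 0.1145]
tcp_rot: [0.896, 0.444, 0.0, -0.0]
ft_force: [-1.3, 0.7, 2.6]
gripper_width: -0.0002
finger_force: 1.0
```

>>> arm_command([
  [0,0,0.1,0,-1],
  [0,0,0.2,0,-1],
  [0,0,0.3,0,-1],
  [0,0,0.4,0,-1],
  [0,0,0.5,0,-1],
  [0,0,0.6,0,-1],
  [0,0,0.7,0,-1],
  [0,0,0.7,0,-1],
  [0,0,0.7,0,-1],
  [0,0,0.7,0,-1],
])

```text
time: 7.23
tcp_pos: [0.508, 0.2939, 0.1074]
tcp_rot: [0.896, 0.444, 0.0, -0.0]
ft_force: [-1.7, 2.1, 3.2]
gripper_width: 0.0
finger_force: 1.9
```

>>> arm_command([
  [0,0,0.05,0,-1],
  [0,0,0.1,0,-1],
  [0,0,0.15,0,-1],
  [0,0,0.2,0,-1],
  [0,0,0.2,0,-1],
  [0,0,0.2,0,-1],
  [0,0,0.2,0,-1],
  [0,0,0.2,0,-1],
  [0,0,0.2,0,-1],
  [0,0,0.2,0,-1],
])

```text
time: 8.07
tcp_pos: [0.508, 0.2939, 0.1055]
tcp_rot: [0.896, 0.444, 0.0, -0.0]
ft_force: [-2.3, 3.0, 5.5]
gripper_width: 0.0004
finger_force: 2.6
```

>>> arm_command([
  [0,0,0.05,0,-1],
  [0,0,0.1,0,-1],
  [0,0,0.1,0,-1],
  [0,0,0.1,0,-1],
  [0,0,0.1,0,-1],
  [0,0,0.1,0,-1],
  [0,0,0.1,0,-1],
  [0,0,0.1,0,-1],
  [0,0,0.1,0,-1],
  [0,0,0.1,0,-1],
])

```text
time: 8.9
tcp_pos: [0.508, 0.2939, 0.1054]
tcp_rot: [0.896, 0.444, 0.0, -0.0]
ft_force: [-3.1, 1.5, 8.1]
gripper_width: 0.0002
finger_force: 4.2
```

```bash
python3 - <<'E'
from h import *
im=eyes.capture("scene");s=status.state()
print(s["time"],s["tcp_pos"],s["ft_force"],s["finger_force"])
a=cv2.resize(im[150:300,320:520],(800,600));cv2.imwrite("pics/s3.png",a[:,:,::-1])
E
```

```text
8.95 [0.50802593 0.29394825 0.10539018] [-4.50160317  2.31578028  8.14874863] 4.21141834842274
```

View pics/s3.png

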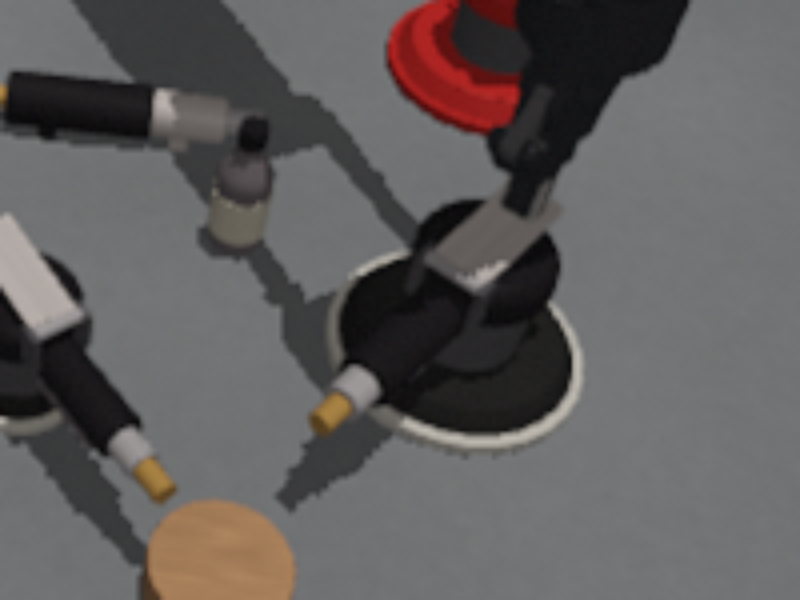

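The paddle is level on its stop: z has stalled at 0.1054 while the force jumped to 8 N. The sander hasn't moved in the picture (pad ring still at 330–583). I'll hold briefly, then rise straight up.

>>> arm_command([
  [0,0,0,0,-1],
  [0,0,0,0,-1],
  [0,0,0,0,-1],
  [0,0,0,0,-1],
  [0,0,-0.2,0,-1],
  [0,0,-0.5,0,-1],
  [0,0,-0.9,0,-1],
  [0,0,-1.4,0,-1],
  [0,0,-2,0,-1],
  [0,0,-2.8,0,-1],
])

```text
time: 9.78
tcp_pos: [0.5076, 0.2931, 0.1316]
tcp_rot: [0.896, 0.443, -0.001, 0.0]
ft_force: [-0.6, 0.5, -0.7]
gripper_width: -0.0
finger_force: 0.0
```

>>> arm_command([
  [0,0,-1,0,-1],
  [0,0,-2,0,-1],
  [0,0,-4,0,-1],
  [0,0,-6,0,-1],
  [0,0,-8,0,-1],
  [0,0,-9,0,-1],
  [0,0,-10,0,-1],
  [0,0,-10,0,-1],
  [0,0,-10,0,-1],
  [0,0,-10,0,-1],
])

```text
time: 10.62
tcp_pos: [0.5077, 0.2936, 0.2308]
tcp_rot: [0.896, 0.444, -0.001, 0.0]
ft_force: [-0.2, 0.5, -0.9]
gripper_width: 0.0001
finger_force: 0.0
```

```bash
python3 - <<'E'
from h import *
im=eyes.capture("scene");s=status.state()
print(s["time"],s["tcp_pos"],s["ft_force"],s["finger_force"])
a=cv2.resize(im[150:300,320:520],(800,600));cv2.imwrite("pics/s4.png",a[:,:,::-1])
E
```

```text
10.6667 [0.50759429 0.2935671  0.23060546] [ 0.1795251  -0.04500649  0.62616237] 0.0
```

View pics/s4.png

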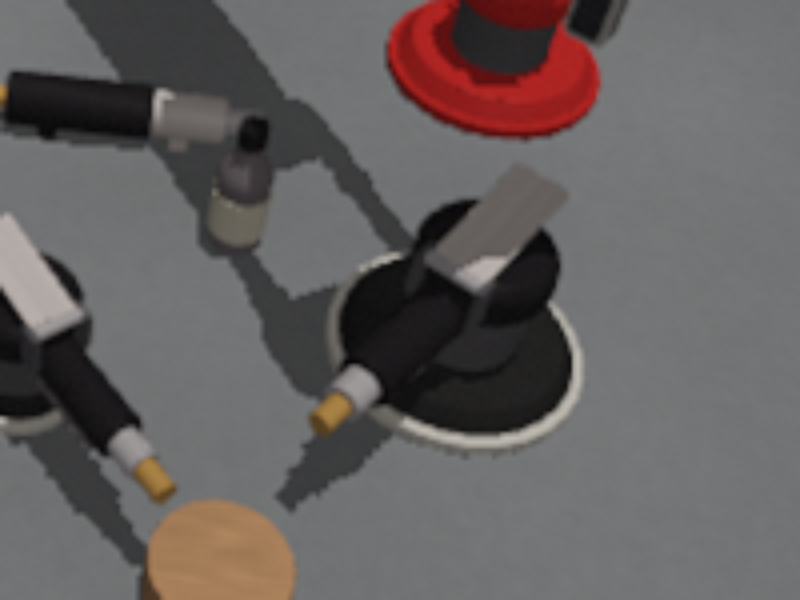

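The paddle is back up (its free end at about (545,180), as before pressing), the sander hasn't moved, and the fingers are clear.

```bash
python3 -c "
from rig import job
print(job.finish_job())"
```

```text
the job is handed in; nothing more can be done
None
```

I pressed the round-pad sander's paddle fully down, held it for about a second at about 8 N, let it spring back up and withdrew; the last picture shows the sander unmoved, and the job is handed in (no verdict was returned).

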